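# Hold the rye roll over the guest's plate with the serving tongs

### The job

Pick up the serving tongs, close them on the dark seeded rye roll and lift it off the board, without touching the roll with your own fingers. Carry it over the middle of the guest's blue plate and finish while still holding it there in the tongs, still, roughly 10 cm above the plate: do not put it down. Leave the other two rolls, the vase and the picture frame alone.

Things in the scene. Friction and masses are not known exactly. Their poses are not given: they have to be found in the camera images.
- tongs_grip (a point): Steel spring tongs lying on their side, jaws opening horizontally; 220 mm long, 110 g. Point midway between the two black grip pads, 15 mm above the tongs' underside; x points to the jaws, y across the arms (closing direction), z up. Pads: 40 mm long (x), 30 mm high from the underside up; 58 mm over their outsides when sprung open. Hinge 115 mm behind this point, jaws 85 mm ahead.
- tongs_jaws (a point): The middle between the two cupped steel jaws of the open tongs, 12 mm above the tongs' underside; same axes as tongs_grip, 85 mm ahead of it. Jaws 24 mm high, 35 mm long, 84 mm apart inside when open. The point is fixed to the tongs' left (+y) arm, so it shifts about 17 mm to the right of the jaws' middle when they close on a roll.
- tongs_arm (a joint): Closing angle of the tongs: 0 rad sprung open, 0.17 closed on a 50 mm roll (pads then about parallel, 38 mm over their outsides), 0.36 fully closed. Squeezing the rubber pads closes the jaws; the spring takes 4 N at the pads to start, 8 N at roll width, 20 N grips a roll firmly. Pads held at about 50 mm keep the jaws open with about 10 mm spare each side of a roll.
- rye_roll_c (a point): The dark brown rye roll with pale seeds on top: round, 50 mm across, 37 mm high, 45 g, upright side walls from 12 to 22 mm above its underside; this point is on its axis, 18 mm above its underside. It stands on the serving board in one of three places.
- board: Light wooden serving board fixed to the table, 130 mm (x) by 290 mm (y), 14 mm thick; origin at the centre of its underside. The three rolls stand on it in a row along its y axis, 105 mm apart, up to 15 mm off the row.
- plate: The guest's plate, blue ceramic, round, 170 mm across, 18 mm high, fixed to the table; origin at the centre of its underside.
- golden_roll: Bystander: golden-yellow roll, same shape and size as the rye roll, on the board; origin at the centre of its underside.
- white_roll: Bystander: pale floury roll, same shape and size, on the board; origin at the centre of its underside.
- vase: Bystander: white vase with dried flowers, 86 mm across, about 190 mm tall, on the table; origin at the centre of its underside.
- frame: Bystander: standing turquoise picture frame, 170 mm wide (y), 140 mm high, on the table; origin under its middle.
Mind the look-alikes: they are no part of the job. Several things look just like the plate: the one meant starts farthest from the robot's base.

How it is judged (in metres and radians):
On the way, in this order (a step that is already met when the one before it is completed fails the run):
1. the tongs are picked up by their pads, still empty (height (world z) of tongs_grip above 0.03 m and contact force between the fingers and tongs above 0.5 N and contact force between tongs and rye_roll below 0.05 N), for 0.1 s.
2. the rye roll is held between the jaws, off the board (height (world z) of rye_roll_c above 0.06 m and contact force between tongs and rye_roll above 0.3 N and value of joint tongs_arm above 0.1 rad and distance between rye_roll_c and tongs_jaws below 0.04 m and contact force between rye_roll and board below 0.05 N), for 0.2 s.
At the end, for the whole second after the job is handed in: The rye roll is held still between the jaws of the tongs, the tongs held by the gripper alone; the roll's centre is within 50 mm of the plate's centre seen from above and 80 to 200 mm above the table, and neither roll nor tongs touch the plate (horizontal distance between rye_roll_c and plate below 0.05 m and height (world z) of rye_roll_c between 0.08 and 0.2 m and contact force between tongs and rye_roll above 0.3 N and value of joint tongs_arm above 0.1 rad and distance between rye_roll_c and tongs_jaws below 0.04 m and contact force between the fingers and tongs above 1 N and contact force between the arm and rye_roll below 0.1 N and contact force between plate and rye_roll below 0.05 N and contact force between plate and tongs below 0.05 N and height (world z) of tongs_grip above 0.05 m and linear speed of rye_roll below 0.03 m/s); the arm keeps its last pose, push and grip.
It fails at once if the robot touches the rye roll itself (contact force between any of the fingers, the arm and rye_roll above 0.3 N).
It fails at once if another roll is moved by more than 20 mm (distance of any of golden_roll, white_roll from where it was at the start of the episode above 0.02 m).
It fails at once if the vase or the picture frame is moved by more than 20 mm (distance of any of vase, frame from where it was at the start of the episode above 0.02 m).
It also fails if it takes over 48 s, if anything falls off the work surface, if the arm or the gripper's body presses on something with over 40 N, if the wrist force passes 120 N, or if a joint passes its speed limit or range.

### The arm

A 6-joint arm with a two-finger parallel gripper is mounted at the origin on the work surface. World frame = base frame: x ahead of the robot, y to its left, z up, the work surface at z = 0. Lengths are in mm, angles in degrees, forces in N, time in s.
With the tool pointing down it reaches from about 350 to 850 mm from the base axis. Payload 8.1 kg.
Tool frame: the origin (TCP) lies where the fingers leave the gripper's body, on its centre line; the fingertips stand 84 mm ahead of it and the grasp point (between the pads) lies 65 mm ahead of it (ctrl.tcp_to_grasp is the distance from the TCP to the grasp point, in mm); z points along the fingers, y is the line along which they close (so a half turn about z gives the same grasp; the last joint's range is limited). The gripper opens to 93 mm and grips with 3 to 60 N. Pads are 15 mm wide; open, the fingers measure 128 mm over their backs; the gripper's body (75 mm by 188 mm) begins 65 mm behind the grasp point.
Start: joints at [66.039, 7.471, 85.268, -0, 87.261, -4.893], TCP at [195.993, 567.091, 302.735] pointing down, gripper open.
Joint ranges: [-169.43, 169.43], [-51.17, 129.36], [1.28, 143.12], [-76.62, 256.62], [0, 156.53], [-152.29, 152.29]. Speed limits (degrees/s): [136.94, 136.94, 159.86, 180, 180, 180].

### API

Orientations are given as [roll, pitch, yaw] about the fixed x, y, z axes, in that order (R = Rz(yaw) Ry(pitch) Rx(roll)).
In Python, from plant import monitor, vision, ctrl gives the robot as it stands.
- The arm moves only by the tool servo_tool, never from a script. Its argument "commands" is a list of rows, each a list of 3 entries, a list of its own where there are three numbers: the gripper command: -1 is fully open, 1 is shut, values between are in proportion, then the shift along the tool's x, y, z in cm, then the turn, a rotation vector about the tool's x, y, z in rad. A call has 1 to 12 rows; each row is the pose to reach, as a shift and turn from the pose commanded when the call began, along the tool's axes at that moment; what a row does not reach only later rows make up. A row lasts 1/12 s, in which the tool goes at most 41.7 mm and 7.16 degrees, less where a joint would pass 70% of its speed; a pose out of reach is approached as far as the arm can. A call with a gripper value outside its range is refused whole. The fingers move at their own pace and stop on an object; the grip force is fixed at half the most. Time passes only in rows, so rows that repeat a pose let the fingers close. It gives the time, the measured TCP pose, the force, the opening and the grip force at its end, in the units of the state.
- monitor.state(): the state, without advancing time (a new reading comes with each control period).
- vision.capture(name): name is "side" or "top"; returns a dict with "image" (420x560x3 uint8, red, green, blue), "fx", "fy", "cx", "cy" (pixels), "dist_coeffs" ([k1, k2, p1, p2, k3] as OpenCV has them; the pictures are not rectified), "cam_to_world" (4x4, takes a point from camera to world coordinates). Camera axes: x right, y up, looking along -z (the intrinsics and any distortion apply to the point x, -y, -z); pixel columns grow to the right and rows downward; lengths in mm; the calibration is good to about 2 mm. A picture is of the moment at which its call begins. There is no depth.
- ctrl.sign_off(): hands the job in; it is judged then, once.
The state is a dict: "clock": time; "joint_positions": joint angles; "joint_vel": joint speeds; "joint_efforts": joint torques, N m; "eef_pos": TCP position; "ee_rot": TCP orientation; "force": force on the tool from outside, world axes, zero at the start; "ft_torque": the same for the moment, N m; "finger_gap": finger opening in mm; "finger_force": force on a finger pad.
Only numpy, scipy, OpenCV 4.12 (cv2) and the standard library are available. Lean on these libraries where they do the work, as an engineer would, in place of code of your own. Each camera call takes 0.05 s, during which the arm holds its last target. There are 200 camera calls.

## Working session

There is one attempt and no reset: what is moved stays moved. The work goes in short steps, Python scripts to look and compute and a tool call to move; the robot and the scene stay as the last step left them, time stands still between calls to the robot, and variables do not carry over. Pictures are saved under pics/ and viewed, at most 10 in all, crops included, and the job is handed in when it is done.

Besides the shell and the picture viewer there is one more tool, called after "Emit:" as name(argument=value, ...) on one line, values as JSON. servo_tool: Moves the arm, as the interface text tells. Its arguments: {"type":"object","properties":{"commands":{"type":"array"}},"required":["commands"]}

```bash
mkdir -p pics; cat > h.py <<'E'
import numpy as np, cv2
from plant import monitor, vision, ctrl
def cap(n,f):
    d=vision.capture(n); cv2.imwrite('pics/'+f,d['image'][:,:,::-1]); 
    np.savez(n+'.npz',**{k:np.array(v) for k,v in d.items()}); return d
def ray(d,pts):
    K=np.array([[d['fx'],0,d['cx']],[0,d['fy'],d['cy']],[0,0,1]],float)
    u=cv2.undistortPoints(np.array(pts,float).reshape(-1,1,2),K,np.array(d['dist_coeffs'],float)).reshape(-1,2)
    T=np.array(d['cam_to_world']); v=np.c_[u[:,0],-u[:,1],-np.ones(len(u))]@T[:3,:3].T
    return T[:3,3],v
def at(d,pts,z):
    o,v=ray(d,pts); return (o+v*((z-o[2])/v[:,2])[:,None]).round(1)
def proj(d,P):
    K=np.array([[d['fx'],0,d['cx']],[0,d['fy'],d['cy']],[0,0,1]],float)
    T=np.array(d['cam_to_world']); c=(np.array(P,float)-T[:3,3])@T[:3,:3]; c=c*[1,-1,-1]
    return cv2.projectPoints(c,np.zeros(3),np.zeros(3),K,np.array(d['dist_coeffs'],float))[0].reshape(-1,2)
E
python3 - <<'E'
from h import *
for n in('top','side'):
    d=cap(n,n+'0.png'); print(n,d['fx'],np.array(d['cam_to_world']).round(2).tolist())
print(monitor.state())
E
```

```text
top 406.3872454840369 [[-0.02, 1.0, -0.08, 373.93], [-1.0, -0.02, 0.01, 2.82], [0.01, 0.08, 1.0, 1018.34], [0.0, 0.0, 0.0, 1.0]]
side 406.05316264653936 [[0.93, 0.21, -0.31, 121.84], [-0.37, 0.5, -0.78, -863.99], [-0.02, 0.84, 0.54, 641.58], [0.0, 0.0, 0.0, 1.0]]
{'clock': 0.1, 'joint_positions': array([ 6.60402392e+01,  7.50988230e+00,  8.53219167e+01,  2.82191488e-04,
        8.72617969e+01, -4.89179968e+00]), 'joint_vel': array([-0.03210895,  0.00136949, -0.17745928,  0.02052531,  0.09553312,
       -0.04267185]), 'joint_efforts': array([ 9.45911634e-04, -5.61346400e+01, -4.93093657e+01,  7.70042231e-02,
        2.92405783e-02,  1.48846802e-06]), 'eef_pos': array([195.82874306, 566.75364949, 301.81236893]), 'ee_rot': array([-1.79906769e+02, -8.26214860e-03,  1.60932018e+02]), 'force': array([-1.3232859 , -0.62502816, -0.05086035]), 'ft_torque': array([0.03361742, 0.01515476, 0.02232466]), 'finger_force': 0.0, 'finger_gap': 92.84047835207943}
```

View pics/top0.png

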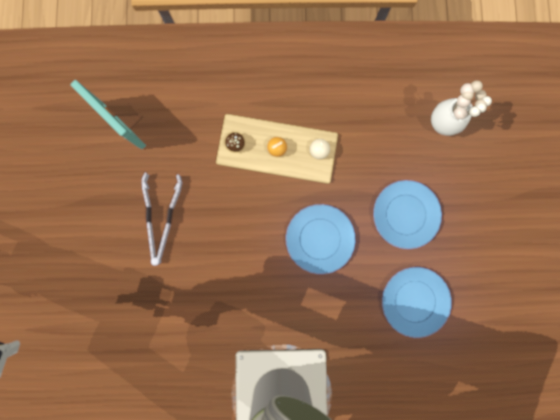

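View pics/side0.png

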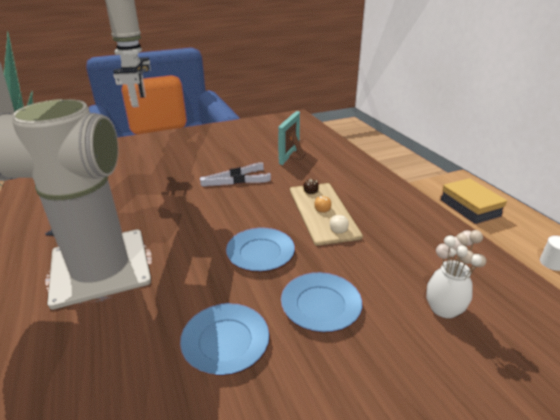

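The top view shows the tongs with the hinge at (155,262), pads at (150,214) and (170,216), and jaws at (147,182) and (179,183). The rye roll is at (235,142), golden at (277,147) and white at (320,149). The plates are at (321,239), (407,214) and (416,302), the vase at (451,117) and the frame at (108,115).

```bash
python3 - <<'E'
from h import *
d=np.load('top.npz')
print('hinge,pads,jaws',at(d,[(155,262),(150,214),(170,216),(147,182),(179,183)],20).tolist())
print('rolls',at(d,[(235,142),(277,147),(320,149)],40).tolist())
p=at(d,[(321,239),(407,214),(416,302)],15);print('plates',p.tolist(),np.hypot(p[:,0],p[:,1]))
print('board',at(d,[(225,115),(338,132),(331,182),(217,164)],14).tolist())
print('frame',at(d,[(73,81),(144,147)],140).tolist(),at(d,[(451,117)],80))
im=d['image'][:,:,::-1]
a=cv2.resize(im[165:275,130:200],None,fx=5,fy=5,interpolation=cv2.INTER_CUBIC)
b=cv2.resize(im[105:195,205:290],None,fx=5,fy=5,interpolation=cv2.INTER_CUBIC)
o=np.zeros((550,350+425,3),np.uint8);o[:,:350]=a;o[:450,350:]=b
cv2.imwrite('pics/crop1.png',o)
E
```

```text
hinge,pads,jaws [[329.1, 301.9, 20.0], [447.0, 314.9, 20.0], [441.2, 265.3, 20.0], [526.8, 323.1, 20.0], [522.8, 243.3, 20.0]]
rolls [[618.8, 101.5, 40.0], [604.6, -1.2, 40.0], [598.1, -106.4, 40.0]]
plates [[378.4, -105.9, 15.0], [436.5, -322.1, 15.0], [219.7, -336.0, 15.0]] [392.93939736 542.47641423 401.45247539]
board [[695.5, 128.9, 14.0], [647.0, -156.0, 14.0], [519.9, -134.6, 14.0], [570.0, 149.6, 14.0]]
frame [[741.4, 456.2, 140.0], [586.4, 292.2, 140.0]] [[ 662.8 -418.1   80. ]]
```

View pics/crop1.png

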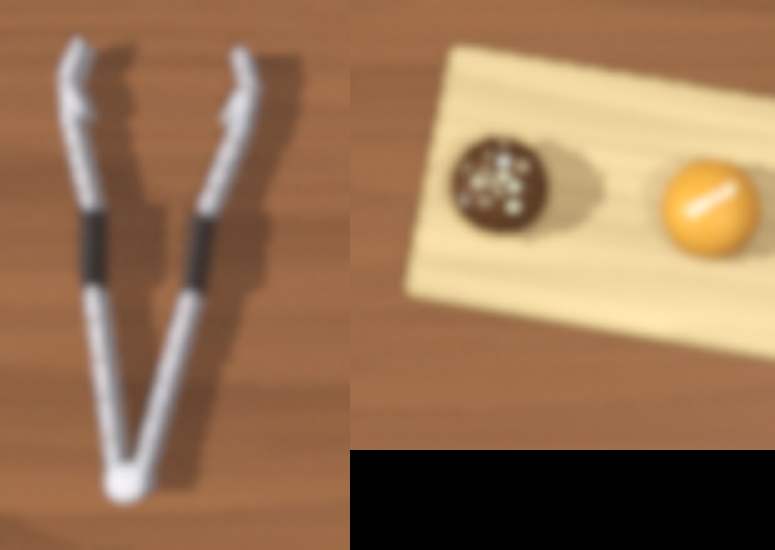

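The crop puts the pads at about (148.2,214.4) and (169.6,215), the hinge at (154.6,261) and the rye roll at (234.2,141.8). Sizes check out: hinge to grip comes to about 115 mm. The middle-right plate, at about (436,-322), is the farthest from the base, so it is the target.

```bash
cat >> h.py <<'E'
from scipy.spatial.transform import Rotation as R
def go(p,yaw,s=None):
    s=s or monitor.state(); A=R.from_euler('xyz',s['ee_rot'],degrees=True); B=R.from_euler('xyz',[180,0,yaw],degrees=True)
    print('shift cm',(A.inv().apply(np.array(p)-s['eef_pos'])/10).round(2),'rot',(A.inv()*B).as_rotvec().round(3))
E
python3 - <<'E'
from h import *
d=np.load('top.npz')
q=at(d,[(148.2,214.4),(169.6,215),(154.6,261)],27);print(q)
m=q[:2].mean(0); v=m-q[2]; yaw=np.degrees(np.arctan2(v[1],v[0])); print(m,yaw,np.linalg.norm(v[:2]),np.hypot(*(q[0]-q[1])[:2]))
print(at(d,[(234.2,141.8)],37))
go([m[0],m[1],200],180+yaw)
E
```

```text
[[445.6 317.2  27. ]
 [443.2 264.4  27. ]
 [331.8 300.8  27. ]]
[444.4 290.8  27. ] -5.075120232883532 113.04317759157337 52.85451730930859
[[620.1 103.7  37. ]]
shift cm [-32.51 -17.94  10.21] rot [-0.002 -0.    -0.244]
```

Emit:
servo_tool(commands=[[-1, [-32.5, -17.9, 10.2], [0, 0, -0.244]], [-1, [-32.5, -17.9, 10.2], [0, 0, -0.244]], [-1, [-32.5, -17.9, 10.2], [0, 0, -0.244]], [-1, [-32.5, -17.9, 10.2], [0, 0, -0.244]], [-1, [-32.5, -17.9, 10.2], [0, 0, -0.244]], [-1, [-32.5, -17.9, 10.2], [0, 0, -0.244]], [-1, [-32.5, -17.9, 10.2], [0, 0, -0.244]], [-1, [-32.5, -17.9, 10.2], [0, 0, -0.244]], [-1, [-32.5, -17.9, 10.2], [0, 0, -0.244]], [-1, [-32.5, -17.9, 10.2], [0, 0, -0.244]], [-1, [-32.5, -17.9, 10.2], [0, 0, -0.244]], [-1, [-32.5, -17.9, 10.2], [0, 0, -0.244]]])

```text
clock: 1.1
eef_pos: [444.6, 291.3, 200.2]
ee_rot: [-180.0, -0.1, 174.8]
force: [0.9, 0.2, -0.4]
finger_gap: 92.9
finger_force: 0.0
```

```bash
python3 - <<'E'
from h import *
s=monitor.state();print(s['eef_pos'],s['ee_rot'],s['clock'])
go([444.4,290.8,88],174.9)
d=cap('side','s1.png')
g=d['image'][120:220,160:320,::-1];cv2.imwrite('pics/s1c.png',cv2.resize(g,None,fx=5,fy=5,interpolation=cv2.INTER_CUBIC))
E
```

```text
[444.56186713 291.33661482 200.23291032] [-1.79982174e+02 -7.94901691e-02  1.74793330e+02] 1.1
shift cm [-0.   -0.05 11.22] rot [-0.    -0.001 -0.002]
```

View pics/s1c.png

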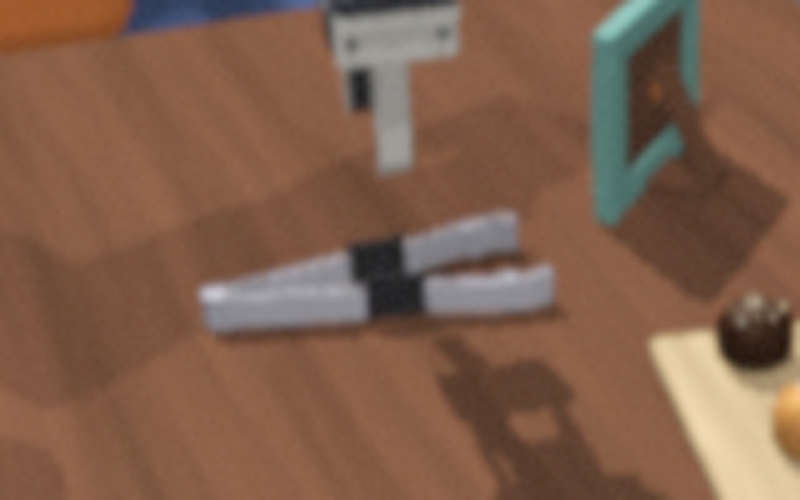

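The side crop shows the near pad's centre at (395,296), which is (238.6,178.8) in the full image, and the far pad's at (378,258), which is (235.2,171.2). The fingers are above the pads. Next I'll cross-check these against the top-view position and descend.

```bash
python3 - <<'E'
from h import *
d=np.load('side.npz'); print(at(d,[(238.6,178.8),(235.2,171.2)],16), at(d,[(235.2,171.2)],19))
E
```

```text
[[441.8 262.9  16. ]
 [447.7 318.9  16. ]] [[446.1 313.2  19. ]]
```

Emit:
servo_tool(commands=[[-1, [0, 0, 3], [0, 0, 0]], [-1, [0, 0, 5.5], [0, 0, 0]], [-1, [0, 0, 6.5], [0, 0, 0]], [-1, [0, 0, 6.5], [0, 0, 0]]])

```text
clock: 1.48
eef_pos: [442.1, 292.1, 133.1]
ee_rot: [-179.9, -0.3, 175.0]
force: [0.3, 0.1, -0.9]
finger_gap: 92.6
finger_force: 0.0
```

Emit:
servo_tool(commands=[[-1, [0, 0, 2], [0, 0, 0]], [-1, [0, 0, 3.5], [0, 0, 0]], [-1, [0, 0, 4.6], [0, 0, 0]], [-1, [0, 0, 4.6], [0, 0, 0]], [-1, [0, 0, 4.6], [0, 0, 0]], [-1, [0, 0, 4.6], [0, 0, 0]]])

```text
clock: 1.98
eef_pos: [445.3, 292.4, 91.2]
ee_rot: [179.9, 0.1, 174.9]
force: [-0.8, -0.3, 0.7]
finger_gap: 93.2
finger_force: 0.0
```

Emit:
servo_tool(commands=[[-1, [0, 0.1, 0.3], [0, 0, 0]], [-1, [0, 0.1, 0.3], [0, 0, 0]], [-0.3, [0, 0.1, 0.3], [0, 0, 0]], [-0.15, [0, 0.1, 0.3], [0, 0, 0]], [-0.06, [0, 0.1, 0.3], [0, 0, 0]], [-0.06, [0, 0.1, 0.3], [0, 0, 0]], [-0.06, [0, 0.1, 0.3], [0, 0, 0]], [-0.06, [0, 0.1, 0.3], [0, 0, 0]], [-0.06, [0, 0.1, 0.3], [0, 0, 0]], [-0.06, [0, 0.1, 0.3], [0, 0, 0]], [-0.06, [0, 0.1, 0.3], [0, 0, 0]], [-0.06, [0, 0.1, 0.3], [0, 0, 0]]])

```text
clock: 2.98
eef_pos: [444.8, 292.8, 86.8]
ee_rot: [180.0, 0.0, 174.9]
force: [-0.7, 0.2, -0.6]
finger_gap: 49.3
finger_force: 6.2
```

Emit:
servo_tool(commands=[[-0.06, [0, 0, -0.5], [0, 0, 0]], [-0.06, [0, 0, -1.5], [0, 0, 0]], [-0.06, [0, 0, -3], [0, 0, 0]], [-0.06, [0, 0, -4.5], [0, 0, 0]], [-0.06, [0, 0, -6], [0, 0, 0]], [-0.06, [0, 0, -7.5], [0, 0, 0]], [-0.06, [0, 0, -8.5], [0, 0, 0]], [-0.06, [0, 0, -9], [0, 0, 0]], [-0.06, [0, 0, -9], [0, 0, 0]], [-0.06, [0, 0, -9], [0, 0, 0]], [-0.06, [0, 0, -9], [0, 0, 0]]])

```text
clock: 3.9
eef_pos: [444.2, 292.4, 175.7]
ee_rot: [-179.9, -0.1, 174.9]
force: [-0.4, -0.1, -0.3]
finger_gap: 49.7
finger_force: 5.6
```

```bash
python3 - <<'E'
from h import *
s=monitor.state();print(s['eef_pos'],s['ee_rot'],s['finger_gap'],s['finger_force'])
d=cap('side','s2.png');t=cap('top','t2.png')
g=cv2.resize(d['image'][90:210,180:310,::-1],None,fx=3,fy=3,interpolation=cv2.INTER_CUBIC)
h=cv2.resize(t['image'][150:270,120:250,::-1],None,fx=3,fy=3,interpolation=cv2.INTER_CUBIC)
cv2.imwrite('pics/c2.png',np.hstack([g,h]))
yaw=-8; c,s_=np.cos(np.radians(yaw)),np.sin(np.radians(yaw))
go([620-85*c,103.5-85*s_,177],180+yaw)
E
```

```text
[444.22908792 292.44914131 175.71809499] [-1.79948903e+02 -7.74414438e-02  1.74910561e+02] 49.677750315402484 5.61348594725132
shift cm [-10.7  -16.83  -0.14] rot [-0.001 -0.002  0.051]
```

View pics/c2.png

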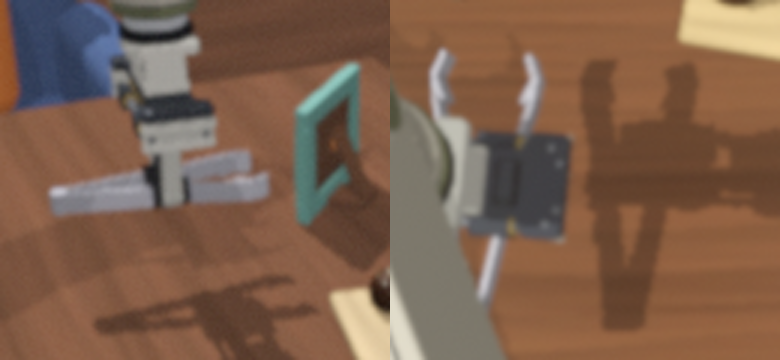

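The side view (left half) shows the tongs lifted level in the fingers. In the top view (right half) the jaw tips are at crop (442,55) and (530,58). I'll measure the jaw midpoint's offset from the TCP.

```bash
python3 - <<'E'
from h import *
d=np.load('top.npz'); s=monitor.state()
f=lambda x,y:((x-390)/3+120-.33,y/3+150-.33)
q=at(d,[f(442,55),f(530,58),f(440,80),f(534,83)],110);print(q)
a=R.from_euler('z',s['ee_rot'][2]-180,degrees=True)
for m in (q[:2].mean(0),q[2:].mean(0)): print(m,a.inv().apply(m-s['eef_pos']))
E
```

```text
[[545.5 317.4 110. ]
 [541.9 250.5 110. ]
 [526.4 318.7 110. ]
 [522.8 247.3 110. ]]
[543.7  283.95 110.  ] [ 99.87513242   0.37871503 -65.59895098]
[524.6 283.  110. ] [ 80.93458543  -2.261016   -65.59895098]
```

Emit:
servo_tool(commands=[[-0.06, [-0.5, -0.8, 0], [0, 0, 0]], [-0.06, [-1.5, -2.3, 0], [0, 0, 0.01]], [-0.06, [-2.8, -4.4, 0], [0, 0, 0.02]], [-0.06, [-4.1, -6.4, 0], [0, 0, 0.03]], [-0.06, [-5.4, -8.5, 0], [0, 0, 0.04]], [-0.06, [-6.7, -10.5, 0], [0, 0, 0.05]], [-0.06, [-8, -12.6, 0], [0, 0, 0.05]], [-0.06, [-9.2, -14.5, 0], [0, 0, 0.05]], [-0.06, [-10.2, -16, 0], [0, 0, 0.05]], [-0.06, [-10.7, -16.8, 0], [0, 0, 0.05]], [-0.06, [-10.7, -16.8, 0], [0, 0, 0.05]], [-0.06, [-10.7, -16.8, 0], [0, 0, 0.05]]])

```text
clock: 5.0
eef_pos: [536.3, 115.7, 176.4]
ee_rot: [180.0, -0.0, 172.0]
force: [-0.2, -1.2, -1.2]
finger_gap: 49.4
finger_force: 5.6
```

```bash
python3 - <<'E'
from h import *
s=monitor.state();print(s['eef_pos'],s['ee_rot'],s['finger_gap'],s['finger_force'])
d=cap('side','s3.png');t=cap('top','t3.png')
g=cv2.resize(d['image'][110:230,250:380,::-1],None,fx=3,fy=3,interpolation=cv2.INTER_CUBIC)
h=cv2.resize(t['image'][100:220,175:305,::-1],None,fx=3,fy=3,interpolation=cv2.INTER_CUBIC)
cv2.imwrite('pics/c3.png',np.hstack([g,h]))
E
```

```text
[536.25517434 115.68353482 176.35468063] [ 1.79992679e+02 -4.95122379e-02  1.71980475e+02] 49.43993629114641 5.614402145147324
```

View pics/c3.png

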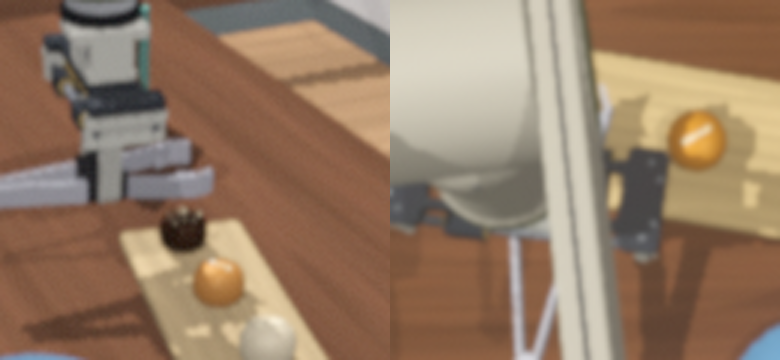

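The side view (left half) shows the jaws above the rye roll, which is at crop (183,230), or about (310.7,186.3) in the full image. The arm blocks the top view. I'll check the roll's position from the side.

```bash
python3 - <<'E'
from h import *
d=np.load('side.npz'); s=monitor.state()
print(at(d,[(310.7,186.3)],33), at(d,[(310.7,186.3)],36))
a=R.from_euler('z',-8,degrees=True)
# predicted jaw tips (now) and roll base/top in crop coordinates
J=s['eef_pos']+a.apply([[102,-35,-76],[102,35,-76],[85,-1,-75]])
P=np.vstack([J,[[620,103.5,14],[620,103.5,51]]]); print(J,((proj(d,P)-[250,110])*3).round())
go([620-85*np.cos(np.radians(8)),104.3+85*np.sin(np.radians(8)),106],172)
E
```

```text
[[620.3  98.5  33. ]] [[617.9  93.7  36. ]]
[[632.08282457  67.77367854 100.47796182]
 [641.82494163 137.09244335 100.47796182]
 [619.98015283 103.80873559 101.47796182]] [[209. 180.]
 [186. 150.]
 [182. 166.]
 [179. 243.]
 [180. 211.]]
shift cm [ 0.   -0.05  7.05] rot [ 0.    -0.001  0.001]
```

Emit:
servo_tool(commands=[[-0.06, [0, -0.1, 0.5], [0, 0, 0]], [-0.06, [0, -0.1, 1.5], [0, 0, 0]], [-0.06, [0, -0.1, 2.5], [0, 0, 0]], [-0.06, [0, -0.1, 3.5], [0, 0, 0]], [-0.06, [0, -0.1, 4], [0, 0, 0]], [-0.06, [0, -0.1, 4.5], [0, 0, 0]], [-0.06, [0, -0.1, 5], [0, 0, 0]], [-0.06, [0, -0.1, 5.5], [0, 0, 0]], [-0.06, [0, -0.1, 6], [0, 0, 0]], [-0.06, [0, -0.1, 6.5], [0, 0, 0]], [-0.06, [0, -0.1, 6.9], [0, 0, 0]], [-0.06, [0, -0.1, 6.9], [0, 0, 0]]])

```text
clock: 6.1
eef_pos: [535.8, 114.8, 106.7]
ee_rot: [-180.0, -0.1, 172.0]
force: [-0.6, 0.1, -1.6]
finger_gap: 49.5
finger_force: 5.6
```

```bash
python3 - <<'E'
from h import *
s=monitor.state();print(s['eef_pos'],s['ee_rot'],s['finger_gap'],s['finger_force'],s['force'])
d=cap('side','s4.png')
cv2.imwrite('pics/c4.png',cv2.resize(d['image'][140:230,230:350,::-1],None,fx=6,fy=6,interpolation=cv2.INTER_CUBIC))
E
```

```text
[535.78458252 114.81496443 106.70115274] [-1.79979513e+02 -7.64777949e-02  1.72042901e+02] 49.49161585576862 5.613470748066902 [-0.6245886   0.11594294 -1.59568666]
```

View pics/c4.png

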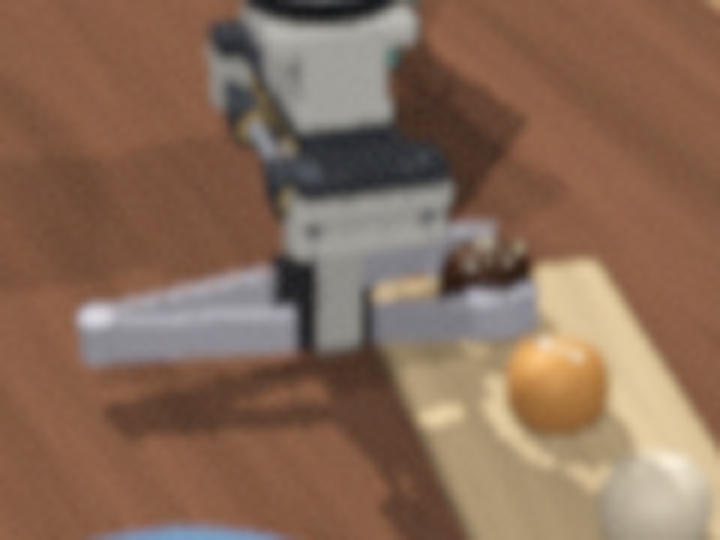

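The roll at (487,265) sits between the jaws, slightly above and inside them, with no contact force. Next I close the tongs.

Emit:
servo_tool(commands=[[0, [0, 0, 0], [0, 0, 0]], [0.05, [0, 0, 0], [0, 0, 0]], [0.1, [0, 0, 0], [0, 0, 0]], [0.15, [0, 0, 0], [0, 0, 0]], [0.2, [0, 0, 0], [0, 0, 0]], [0.25, [0, 0, 0], [0, 0, 0]], [0.3, [0, 0, 0], [0, 0, 0]], [0.4, [0, 0, 0], [0, 0, 0]], [0.5, [0, 0, 0], [0, 0, 0]], [0.5, [0, 0, 0], [0, 0, 0]], [0.5, [0, 0, 0], [0, 0, 0]], [0.5, [0, 0, 0], [0, 0, 0]]])

```text
clock: 7.15
eef_pos: [536.4, 114.9, 107.8]
ee_rot: [180.0, 0.0, 172.0]
force: [1.4, 0.3, 0.2]
finger_gap: 38.5
finger_force: 29.9
```

Gap 38.5 mm at 30 N means the jaws are on the roll. Lift slowly.

Emit:
servo_tool(commands=[[0.5, [0, 0, -0.3], [0, 0, 0]], [0.5, [0, 0, -0.8], [0, 0, 0]], [0.5, [0, 0, -1.5], [0, 0, 0]], [0.5, [0, 0, -2.5], [0, 0, 0]], [0.5, [0, 0, -3.5], [0, 0, 0]], [0.5, [0, 0, -4.5], [0, 0, 0]], [0.5, [0, 0, -5.5], [0, 0, 0]], [0.5, [0, 0, -6.5], [0, 0, 0]], [0.5, [0, 0, -7.5], [0, 0, 0]], [0.5, [0, 0, -8.2], [0, 0, 0]], [0.5, [0, 0, -8.5], [0, 0, 0]], [0.5, [0, 0, -8.5], [0, 0, 0]]])

```text
clock: 8.15
eef_pos: [536.8, 115.0, 193.9]
ee_rot: [180.0, 0.1, 172.0]
force: [0.4, 0.6, -2.0]
finger_gap: 38.3
finger_force: 29.9
```

```bash
python3 - <<'E'
from h import *
s=monitor.state();print(s['eef_pos'],s['ee_rot'],s['finger_gap'],s['finger_force'],s['force'])
d=cap('side','s5.png')
cv2.imwrite('pics/c5.png',cv2.resize(d['image'][100:220,220:370,::-1],None,fx=4,fy=4,interpolation=cv2.INTER_CUBIC))
yaw=-36; c,s_=np.cos(np.radians(yaw)),np.sin(np.radians(yaw))
go([436.5-85*c,-322-85*s_,195],180+yaw)
E
```

```text
[536.82416497 114.97780669 193.86681428] [1.79975727e+02 9.23926932e-02 1.72047761e+02] 38.28852564248934 29.922785460948944 [ 0.38749015  0.64463303 -1.96838311]
shift cm [ 11.35 -40.66  -0.21] rot [0.    0.    0.489]
```

View pics/c5.png

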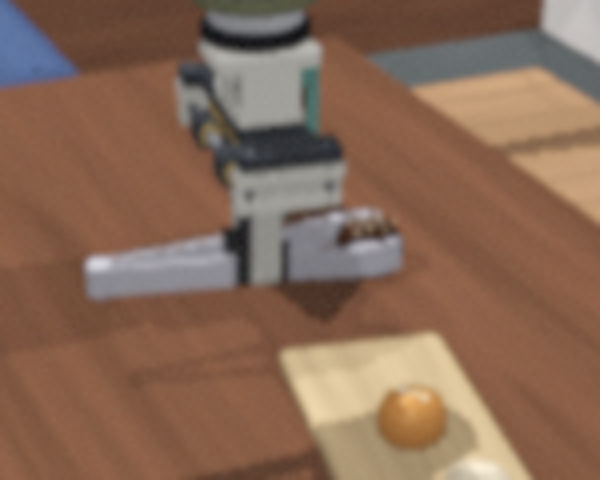

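The roll is held in the jaws, off the board, with the dark seeded top visible between them at (368,232) in the crop. Next I carry it to the plate.

Emit:
servo_tool(commands=[[0.5, [0.1, -0.5, 0], [0, 0, 0.01]], [0.5, [0.4, -1.5, 0], [0, 0, 0.02]], [0.5, [0.8, -3, 0], [0, 0, 0.04]], [0.5, [1.4, -5, 0], [0, 0, 0.06]], [0.5, [2, -7, 0], [0, 0, 0.09]], [0.5, [2.5, -9, 0], [0, 0, 0.12]], [0.5, [3.1, -11, 0], [0, 0, 0.15]], [0.5, [3.6, -13, 0], [0, 0, 0.18]], [0.5, [4.2, -15, 0], [0, 0, 0.21]], [0.5, [4.7, -17, 0], [0, 0, 0.23]], [0.5, [5.2, -18.5, 0], [0, 0, 0.25]], [0.5, [5.3, -19, 0], [0, 0, 0.25]]])

```text
clock: 9.2
eef_pos: [455.9, -68.0, 192.0]
ee_rot: [-179.9, -0.1, 157.5]
force: [0.0, 0.5, -1.4]
finger_gap: 38.6
finger_force: 29.9
```

```bash
python3 - <<'E'
from h import *
s=monitor.state();print(s['eef_pos'],s['ee_rot'],s['finger_gap'],s['finger_force'])
yaw=-36; c,s_=np.cos(np.radians(yaw)),np.sin(np.radians(yaw))
go([436.5-85*c,-322-85*s_,194],180+yaw)
E
```

```text
[455.8529723  -67.97016117 191.97699335] [-1.79939643e+02 -7.81552800e-02  1.57527102e+02] 38.58273602562941 29.922763109207153
shift cm [  0.34 -22.23  -0.18] rot [-0.001 -0.001  0.236]
```

Emit:
servo_tool(commands=[[0.5, [0, -1, 0], [0, 0, 0.01]], [0.5, [0.1, -3, 0], [0, 0, 0.03]], [0.5, [0.1, -5.5, 0], [0, 0, 0.06]], [0.5, [0.1, -8, 0], [0, 0, 0.09]], [0.5, [0.2, -10.5, 0], [0, 0, 0.12]], [0.5, [0.2, -13, 0], [0, 0, 0.15]], [0.5, [0.2, -15.5, 0], [0, 0, 0.17]], [0.5, [0.3, -18, 0], [0, 0, 0.2]], [0.5, [0.3, -20, 0], [0, 0, 0.22]], [0.5, [0.3, -21.5, 0], [0, 0, 0.235]], [0.5, [0.3, -22.2, 0], [0, 0, 0.235]], [0.5, [0.3, -22.2, 0], [0, 0, 0.235]]])

```text
clock: 10.2
eef_pos: [370.2, -271.1, 192.6]
ee_rot: [-180.0, -0.0, 144.2]
force: [-0.0, -0.5, -1.1]
finger_gap: 38.6
finger_force: 29.9
```

Emit:
servo_tool(commands=[[0.5, [0, 0, 0], [0, 0, 0]], [0.5, [0, 0, 0], [0, 0, 0]], [0.5, [0, 0, 0], [0, 0, 0]], [0.5, [0, 0, 0], [0, 0, 0]], [0.5, [0, 0, 0], [0, 0, 0]], [0.5, [0, 0, 0], [0, 0, 0]]])

```text
clock: 10.7
eef_pos: [370.8, -269.8, 192.8]
ee_rot: [180.0, 0.0, 144.3]
force: [0.1, 0.8, -0.4]
finger_gap: 38.0
finger_force: 29.9
```

```bash
python3 - <<'E'
from h import *
d=cap('side','s6.png');t=cap('top','t6.png')
g=cv2.resize(d['image'][180:380,150:420,::-1],None,fx=1.9,fy=1.9)
h=cv2.resize(t['image'][150:350,320:470,::-1],(285,380))
o=np.hstack([g,h]);print(o.shape);cv2.imwrite('pics/c6.png',o)
E
```

```text
(380, 798, 3)
```

View pics/c6.png

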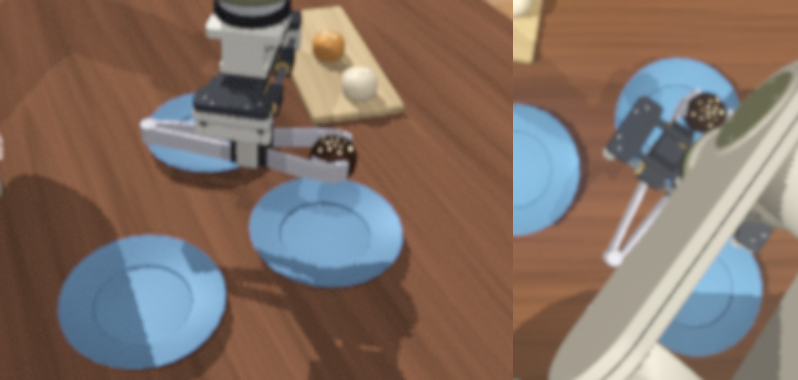

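The roll is held above the far plate: (333,155) in the side crop and (707,111) in the top crop. One last numeric check.

```bash
python3 - <<'E'
from h import *
t=np.load('top.npz'); d=np.load('side.npz')
a=at(t,[(320+(707-513)/1.9,150+111/1.9)],125)[0]; print(a,np.hypot(*(a[:2]-[436.5,-322])))
p=(150+333/1.9,180+155/1.9); print([at(d,[p],z)[0].tolist() for z in (115,125,135)])
s=monitor.state();print(s['eef_pos'],s['force'],s['finger_force'],s['clock'])
E
```

```text
[ 441.5 -321.   125. ] 5.0990195135927845
[[444.0, -317.8, 115.0], [437.9, -328.2, 125.0], [431.8, -338.5, 135.0]]
[ 370.74096878 -270.00901053  192.76746169] [-0.78652701  0.7883069  -0.94557208] 29.92270678281784 10.8
```

The roll is about 5 mm from the plate's centre and about 120 mm above the table, held still.

```bash
python3 -c "
from plant import ctrl
print(ctrl.sign_off())"
```

```text
the job is handed in; nothing more can be done
None
```

I handed the job in with the rye roll held still in the tongs over the blue plate farthest from the robot, by camera about 5 mm from the plate's centre and about 120 mm above the table; no verdict came back.

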